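Set the drill guide of the abacus-frame jig to its marked stop

ROBOT

A 7-joint arm with a two-finger parallel gripper is mounted at the origin on the work surface. World frame = base frame: x ahead of the robot, y to its left, z up, the work surface at z = 0. Lengths are in mm, angles in rad, forces in N, time in s.
With the tool pointing down it reaches from about 400 to 875 mm from the base axis. Payload 4.4 kg.
Tool frame: the origin (TCP) lies at the very end of the fingers, on their centre line; the grasp point (between the pads) lies 19 mm behind it; z points along the fingers, y is the direction in which the jaws open and shut (so a half turn about z gives the same grasp; the last joint's range is limited). The gripper opens to 85 mm and grips with 20 to 120 N. Pads are 22 mm wide; open, the fingers measure 114 mm over their backs; the gripper's body (76 mm by 85 mm) begins 54 mm behind the grasp point. The pads swing forward as they close: fully open they stand 13 mm farther back than shut.
Start: joints at [-1.229, 0.628, 0.038, 1.517, -0.027, 0.996, -0.02], TCP at [257.762, 596.721, 231.313] pointing down, gripper open.
Joint ranges: [-3.06, 3.06], [-0.37, 2.12], [-1.25, 1.32], [0.18, 2.47], [-1.1, 4.24], [0.23, 1.98], [-2.94, 2.94]. Speed limits (rad/s): [2.57, 2.57, 3.14, 3.14, 3.14, 3.14, 3.14].

INTERFACE

Orientations are given as [roll, pitch, yaw] about the fixed x, y, z axes, in that order (R = Rz(yaw) Ry(pitch) Rx(roll)).
In Python, from cell import read_state, get_image, calibration, finish_job gives the robot as it stands. The module is installed in compiled form; this text tells all that it offers.
- The arm moves only by the tool apply_moves, never from a script. Its argument "increments" is a list of rows, each an object of numbers: "tx", "ty", "tz": the shift along the world's x, y, z in m; "rx", "ry", "rz": the turn, a rotation vector about the world's x, y, z in units of 5 degrees (1.0 is 5 degrees); "claw": the finger opening in m, from 0 to 0.0854. In form: [{"tx": .., "ty": .., "tz": .., "rx": .., "ry": .., "rz": .., "claw": ..}, ...]. A call has 1 to 12 rows; each row is the pose to reach, as a shift and turn from the pose commanded when the call began; what a row does not reach only later rows make up. A row lasts 1/10 s, in which the tool goes at most 50 mm and 8.59 degrees, less where a joint would pass 70% of its speed; a pose out of reach is approached as far as the arm can. A call with a gripper value outside its range is refused whole. The fingers move at their own pace and stop on an object; the grip force is fixed at half the most. Time passes only in rows, so rows that repeat a pose let the fingers close. It gives the time, the measured TCP pose, the force and the opening at its end, in the units of the state.
- read_state(): the state, without advancing time (a new reading comes with each control period).
- get_image(name): name is "scene" or "side" or "wrist"; returns the picture (420x560x3 uint8, red, green, blue); there is no depth.
- calibration(name): a dict with "camera_matrix" (3x3 intrinsics, pixels), "origin" and "attitude" of the camera in the world. Camera axes: x right, y up, looking along -z (the intrinsics and any distortion apply to the point x, -y, -z); pixel columns grow to the right and rows downward; lengths in mm; the calibration is good to about 2 mm. The wrist camera is an equidistant fisheye: a pixel r from the principal point sees the ray r / f radians off the axis. A picture is of the moment at which its call begins: read the wrist's pose just before it. calibration takes no time and is no camera call; for the wrist camera it gives the pose at the moment of the call.
- finish_job(): hands the job in, once; it reports no verdict.
The state is a dict: "clock": time; "qpos": joint angles; "qd": joint speeds; "tau": joint torques, N m; "eef_pos": TCP position; "tool_rot": TCP orientation; "force": force on the tool from outside, world axes, zero at the start; "torque": the same for the moment, N m; "width": finger opening in mm.
Only numpy, scipy, OpenCV 4.12 (cv2) and the standard library are available. Lean on these libraries where they do the work, as an engineer would, in place of code of your own. Each camera call takes 0.05 s, during which the arm holds its last target. There are 200 camera calls.

TASK

On the drilling jig for abacus frame bars, press down the pad in the middle of the drill-guide carriage with the fingertips to free its friction brake and, keeping it pressed, push the carriage along its rail right up against the marked stop, the one with the upright pin and the pointer tongue. Then let the pad come up again so that the brake holds the carriage there. Do not force the carriage along against its brake or run it up to the plain stop, grip nothing, and leave the other things on the bench where they are.

Things in the scene. Friction and masses are not known exactly. Their poses are not given: they have to be found in the camera images.
- jig: Drilling jig, fixed to the bench: wooden board 200 (x) by 520 (y) by 18 mm high. Along its middle, along y, a 500 mm aluminium T rail 44 mm wide, top 44 mm above the bench; parallel to it, 74 mm to the -x side, a black frame bar with small holes. Origin: centre of the board's underside, at bench height; x across the rail, y along it, z up.
- carriage (a joint): Carriage position in m along the jig's +y, 0 mid-rail, range -0.16 to 0.16. Dark steel frame, 96 mm across the rail by 112 along it, 46 to 68 mm above the bench, with a small arm and drill bush on its -x side. Open well in its middle, 52 mm across by 68 along, holds the brake pad. Pad up: braked against 20 to 30 N. Pad pressed: slides at 1 to 2 N.
- pad (a joint): How far the brake pad is pressed, m: about 0 up (brake on), 0.008 fully down. Sprung, comes up by itself: starts to move at about 6 N, about 8 N fully down. The brake is free from 0.002 on; 0.004 to 0.006 is a good working depth. A fingertip pressing it can drag the carriage by friction.
- pad_top (a point): Middle of the top of the brake pad: flat ribbed black rubber, 49 mm across the rail by 65 along it, in the well in the carriage's middle. 62 mm above the bench when up, 6 mm below the carriage's rim; moves with the carriage, and down when pressed. Over the rail's centre line, half-way along the carriage.
- marked_stop: Marked stop, at either end of the rail: fixed steel block 64 mm across by 24 along the rail, top 69 mm above the bench, with an upright pin (12 mm thick, top at 93 mm) and a flat tongue reaching 82 mm to the jig's +x. Origin: on the rail's centre line under the block, at bench height; axes as the jig's. The carriage touches it when pad_top is 68 mm away along the rail.
- plain_stop: The plain stop, at the other end of the rail: the same steel block without pin or tongue. Fixed. Origin and axes as for the marked stop. Not to be used.
- bush: Bystander: loose steel drill bush, 22 mm in diameter and high, standing on the jig's board on the +x side of the rail. Origin: centre of its underside.
- jar: Bystander: glass jar with a white cap, 60 mm in diameter, 65 mm high. Origin: centre of its underside.
- bottle: Bystander: brown bottle, 60 mm in diameter, 150 mm high. Origin: centre of its underside.
- rod_pot: Bystander: white pot, 68 mm in diameter, 85 mm high, with thin wooden rods standing in it up to about 157 mm. Origin: centre of its underside.
- abacus: Bystander: abacus lying flat, 300 by 78 by 18 mm. Origin: centre of its underside, y along its length.
- bead_dish: Bystander: white dish with wooden beads, 84 mm in diameter, 30 mm high. Origin: centre of its underside.
- screwdriver: Bystander: screwdriver lying on the bench, 160 mm long.

How it is judged (in metres and radians):
On the way, in this order (a step that is already met when the one before it is completed fails the run):
1. the pad is pressed, freeing the brake, before the carriage has been shifted by more than about 15 mm (value of joint pad above 0.002 m and distance of pad_top from where it was at the start of the episode below 0.017 m), for 0.1 s.
2. the carriage, its pad still pressed, is up against the marked stop (horizontal distance between pad_top and marked_stop below 0.071 m and value of joint pad above 0.001 m), for 0.1 s.
At the end, for the whole second after the job is handed in: The carriage rests against the marked stop (gap under 3 mm), its pad has come up again (under 1 mm pressed) so that the brake holds, and nothing moves (horizontal distance between pad_top and marked_stop below 0.071 m and value of joint pad below 0.001 m and velocity of joint carriage between -0.005 and 0.005 m/s); the robot touches nothing.
It fails at once if the carriage is forced along the rail against its brake (pad less than 0.5 mm down, carriage moving faster than 20 mm/s under a push of over 22 N) (value of joint pad below 0.0005 m and (velocity of joint carriage above 0.02 m/s or velocity of joint carriage below -0.02 m/s) and contact force between the fingers and anything else above 22 N).
It fails at once if the carriage is run up to the plain stop (gap under 3 mm) (horizontal distance between pad_top and plain_stop below 0.071 m).
It fails at once if one of the loose bystanders is lifted or moved by more than 20 mm (distance of any of bush, jar, bottle, rod_pot, abacus, bead_dish, screwdriver from where it was at the start of the episode above 0.02 m).
It also fails if it takes over 38 s, if anything falls off the work surface, if the arm or the gripper's body presses on something with over 40 N, if the wrist force passes 120 N, or if a joint passes its speed limit or range.

## Working session

There is one attempt and no reset: what is moved stays moved. The work goes in short steps, Python scripts to look and compute and a tool call to move; the robot and the scene stay as the last step left them, time stands still between calls to the robot, and variables do not carry over. Pictures are saved under pics/ and viewed, about 8 in all and at most 12, crops included, and the job is handed in when it is done.

Besides the shell and the picture viewer there is one more tool, called after ">>>" as a command line: name --argument value ..., lists and objects as JSON in quotes. apply_moves: Moves the arm, as the interface text tells. Its arguments: {"type":"object","properties":{"increments":{"type":"array"}},"required":["increments"]}

```bash
mkdir -p pics
python3 - <<'E'
from cell import *
import cv2,numpy as np
for n in ("scene","side"):
    cv2.imwrite(f"pics/{n}0.png",get_image(n)[:,:,::-1]); print(n,calibration(n))
print(calibration("wrist")); print(read_state())
E
```

```text
scene {'camera_matrix': array([[515.57794753,   0.        , 280.33878481],
       [  0.        , 515.57794753, 198.67716133],
       [  0.        ,   0.        ,   1.        ]]), 'origin': array([1016.29371534, -700.39716454,  723.61380099]), 'attitude': array([0.93013138, 0.0211653 , 0.54543513])}
side {'camera_matrix': array([[436.26076481,   0.        , 279.2864171 ],
       [  0.        , 436.26076481, 207.72402924],
       [  0.        ,   0.        ,   1.        ]]), 'origin': array([ 249.32326613, -753.66844021,  507.21278422]), 'attitude': array([ 1.10096377,  0.00312969, -0.36053568])}
{'camera_matrix': array([[325.1922621 ,   0.        , 284.97042057],
       [  0.        , 325.1922621 , 210.06297693],
       [  0.        ,   0.        ,   1.        ]]), 'origin': array([195.06203478, 622.41809701, 373.32481936]), 'attitude': array([-0.2709902 ,  0.00253432,  1.16358863])}
{'clock': 0.1, 'qpos': array([-1.22877279,  0.62924648,  0.03842235,  1.51830194, -0.02695899,
        0.99632636, -0.02002627]), 'qd': array([-0.00055687, -0.00262745,  0.00097184, -0.00395746, -0.00053026,
        0.0015297 , -0.00059842]), 'tau': array([ 2.17764049e-03, -5.64532650e+01,  1.23024467e+00, -1.93976641e+01,
        1.12419430e-02,  5.35516039e-03, -1.45473257e-05]), 'eef_pos': array([257.53673779, 596.16354645, 230.47445271]), 'tool_rot': array([-3.13982837e+00,  3.97800894e-05,  2.73378256e+00]), 'force': array([ 0.74618582, -0.29739438,  0.18319928]), 'torque': array([-0.00644851,  0.01390192,  0.00537158]), 'width': 85.27033096408346}
```

View pics/scene0.png

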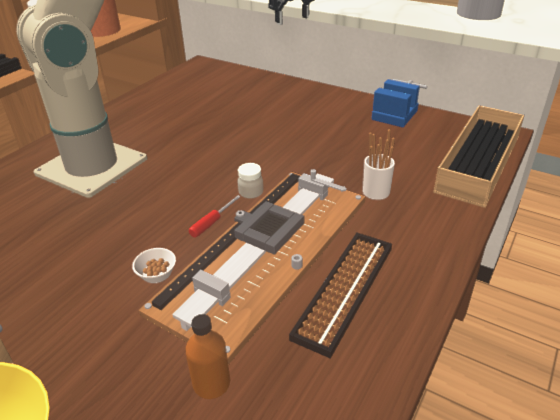

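View pics/side0.png

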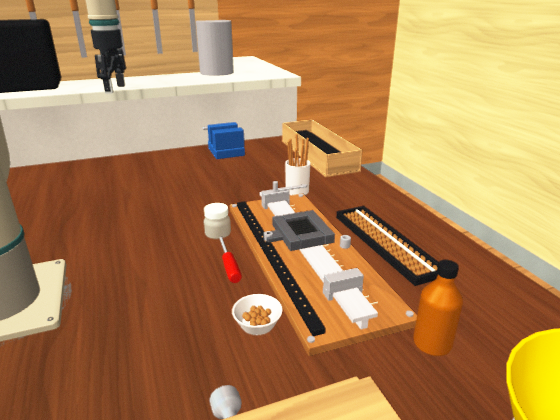

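```bash
cat > h.py <<'E'
import cv2,numpy as np
from scipy.spatial.transform import Rotation as R
from cell import *
def ray(c,u,v,fish=False):
    K=c["camera_matrix"]; a=np.array([(u-K[0,2])/K[0,0],(v-K[1,2])/K[1,1]])
    if fish:
        t=np.linalg.norm(a); d=np.r_[a/t*np.sin(t),np.cos(t)]
    else: d=np.r_[a,1]
    return R.from_euler("xyz",c["attitude"]).apply(d*[1,-1,-1])
def hit(c,u,v,z,fish=False):
    d=ray(c,u,v,fish); o=c["origin"]; return o+d*(z-o[2])/d[2]
E
python3 - <<'E'
from h import *
a=cv2.imread("pics/scene0.png")[160:320,170:370]; b=cv2.imread("pics/side0.png")[170:330,220:420]
cv2.imwrite("pics/crops.png",np.vstack([cv2.resize(a,(750,600),interpolation=2)[:600]])) 
cv2.imwrite("pics/cropb.png",cv2.resize(b,(750,600),interpolation=2))
E
```

```text
(no output)
```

View pics/crops.png

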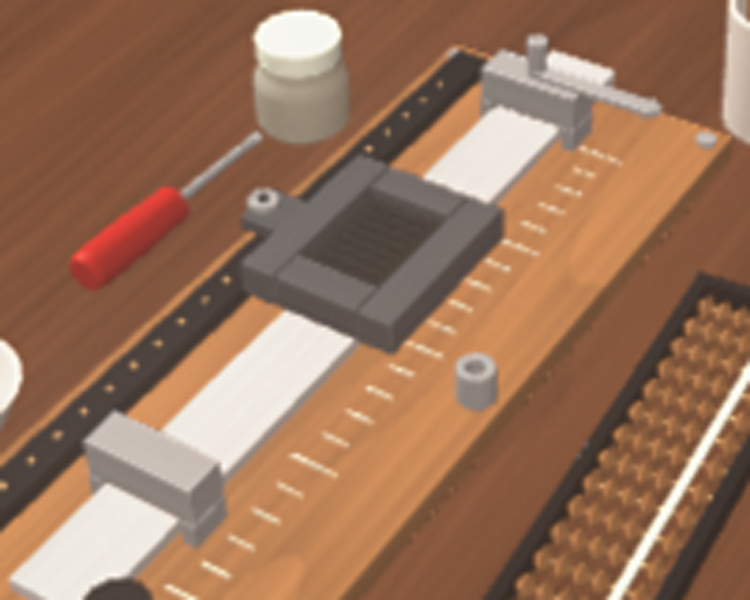

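View pics/cropb.png

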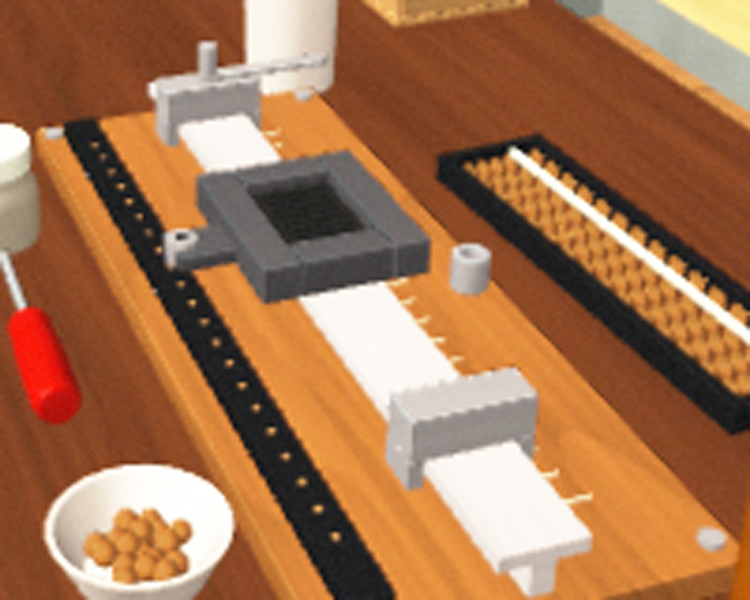

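Run:
```python
from h import *
S=calibration("scene");D=calibration("side")
def f(c,pts,off,z): return np.array([hit(c,off[0]+u/3.75,off[1]+v/3.75,z)[:2] for u,v in pts])
so,do=(170,160),(220,170)
for n,c,o,q in [("sc",S,so,[[(370,157),(503,212),(392,325),(245,265)],[(485,68),(502,52),(592,92),(578,112)],[(118,412),(222,462),(190,492),(88,442)]]),
              ("sd",D,do,[[(197,176),(345,153),(430,240),(266,272)],[(157,94),(157,84),(260,80),(260,92)],[(392,402),(530,370),(537,402),(413,440)]])]:
    for p,z in zip(q,(68,69,69)):
        w=f(c,p,o,z); print(n,w.round(0).tolist(),w.mean(0).round(1))
```

```text
sc [[533.0, 22.0], [622.0, 16.0], [617.0, -91.0], [526.0, -90.0]] [574.3 -35.5]
sc [[546.0, 130.0], [546.0, 150.0], [613.0, 139.0], [615.0, 117.0]] [580.  134.2]
sc [[537.0, -210.0], [599.0, -212.0], [598.0, -235.0], [537.0, -233.0]] [ 567.6 -222.7]
sd [[524.0, 21.0], [615.0, 17.0], [615.0, -91.0], [522.0, -90.0]] [569.1 -36. ]
sd [[537.0, 131.0], [542.0, 145.0], [606.0, 127.0], [599.0, 110.0]] [571.  128.1]
sd [[532.0, -215.0], [603.0, -216.0], [593.0, -239.0], [529.0, -244.0]] [ 564.4 -228.4]
```

Marked stop (with pin and tongue) is the far (+y) one. The carriage sits at about (571,-36), and the travel is about 99 mm towards +y. I'll move above it with the fingers shut.

>>> apply_moves --increments '[{"tx":0.022,"ty":-0.045,"tz":0,"rz":0.5,"claw":0},{"tx":0.044,"ty":-0.09,"tz":0,"rz":1,"claw":0},{"tx":0.066,"ty":-0.134,"tz":0,"rz":1.5,"claw":0},{"tx":0.088,"ty":-0.178,"tz":0,"rz":2,"claw":0},{"tx":0.11,"ty":-0.223,"tz":0,"rz":2.5,"claw":0},{"tx":0.132,"ty":-0.267,"tz":0,"rz":3,"claw":0},{"tx":0.154,"ty":-0.311,"tz":0,"rz":3.5,"claw":0},{"tx":0.176,"ty":-0.355,"tz":0,"rz":4,"claw":0},{"tx":0.198,"ty":-0.4,"tz":0,"rz":4.4,"claw":0},{"tx":0.22,"ty":-0.444,"tz":0,"rz":4.4,"claw":0},{"tx":0.242,"ty":-0.488,"tz":0,"rz":4.4,"claw":0},{"tx":0.264,"ty":-0.533,"tz":0,"rz":4.4,"claw":0}]'

```text
$.increments[0]: bad value
```

>>> apply_moves --increments '[{"claw":0}]'

```text
$.increments[0]: bad value
```

>>> apply_moves --increments '[{"tx":0.022,"ty":-0.045,"tz":0,"rx":0,"ry":0,"rz":0.5,"claw":0.0},{"tx":0.066,"ty":-0.134,"tz":0,"rx":0,"ry":0,"rz":1.5,"claw":0},{"tx":0.11,"ty":-0.223,"tz":0,"rx":0,"ry":0,"rz":2.5,"claw":0},{"tx":0.154,"ty":-0.311,"tz":0,"rx":0,"ry":0,"rz":3.5,"claw":0},{"tx":0.198,"ty":-0.4,"tz":0,"rx":0,"ry":0,"rz":4.4,"claw":0},{"tx":0.242,"ty":-0.488,"tz":0,"rx":0,"ry":0,"rz":4.4,"claw":0},{"tx":0.264,"ty":-0.533,"tz":0,"rx":0,"ry":0,"rz":4.4,"claw":0},{"tx":0.313,"ty":-0.633,"tz":0,"rx":0,"ry":0,"rz":4.4,"claw":0},{"tx":0.313,"ty":-0.633,"tz":0,"rx":0,"ry":0,"rz":4.4,"claw":0},{"tx":0.313,"ty":-0.633,"tz":0,"rx":0,"ry":0,"rz":4.4,"claw":0},{"tx":0.313,"ty":-0.633,"tz":0,"rx":0,"ry":0,"rz":4.4,"claw":0},{"tx":0.313,"ty":-0.633,"tz":0,"rx":0,"ry":0,"rz":4.4,"claw":0}]'

```text
clock: 1.3
eef_pos: [524.2, 57.0, 231.2]
tool_rot: [3.141, -0.0, 3.118]
force: [0.6, 0.9, 0.2]
width: 0.1
```

>>> apply_moves --increments '[{"tx":0.022,"ty":-0.044,"tz":-0.03,"rx":0,"ry":0,"rz":0,"claw":0},{"tx":0.044,"ty":-0.088,"tz":-0.06,"rx":0,"ry":0,"rz":0,"claw":0},{"tx":0.044,"ty":-0.088,"tz":-0.09,"rx":0,"ry":0,"rz":0,"claw":0},{"tx":0.044,"ty":-0.088,"tz":-0.09,"rx":0,"ry":0,"rz":0,"claw":0},{"tx":0.044,"ty":-0.088,"tz":-0.09,"rx":0,"ry":0,"rz":0,"claw":0},{"tx":0.044,"ty":-0.088,"tz":-0.09,"rx":0,"ry":0,"rz":0,"claw":0},{"tx":0.044,"ty":-0.088,"tz":-0.09,"rx":0,"ry":0,"rz":0,"claw":0}]'

```text
clock: 2.0
eef_pos: [568.6, -27.5, 143.1]
tool_rot: [3.141, 0.003, 3.12]
force: [-0.0, -0.1, -0.2]
width: 0.3
```

Run:
```python
from h import *
c=calibration("wrist"); s=read_state(); print(c,s["eef_pos"],s["tool_rot"],s["force"],s["width"])
cv2.imwrite("pics/w1.png",get_image("wrist")[:,:,::-1])
```

```text
{'camera_matrix': array([[325.1922621 ,   0.        , 284.97042057],
       [  0.        , 325.1922621 , 210.06297693],
       [  0.        ,   0.        ,   1.        ]]), 'origin': array([500.08776082, -26.91721472, 285.76164644]), 'attitude': array([-2.73528629e-01,  2.47561766e-04,  1.54990713e+00])} [568.60425843 -27.45431236 143.11633991] [3.14085975e+00 2.90829737e-03 3.12010495e+00] [-0.02997699 -0.13994984 -0.18126084] 0.262305445837899
```

View pics/w1.png

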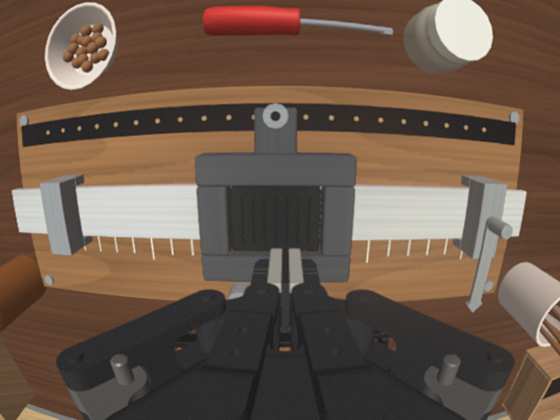

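The wrist view shows the pad at u 230–322, v 186–250, carriage rim corners near (197,157),(356,157),(352,280),(203,280), and the marked stop's block at u≈465–505.

Run:
```python
from h import *
c=calibration("wrist")
for n,z,P in [("rim",68,[(197,185),(356,185),(353,262),(201,262),(276,280),(276,155)]),("pad",62,[(230,186),(322,186),(322,250),(230,250)]),("marked top",69,[(466,180),(495,178),(503,252),(474,255)]),("plain top",69,[(43,181),(76,178),(81,250),(51,253)])]:
    w=np.array([hit(c,u,v,z,True)[:2] for u,v in P]); print(n,w.round().tolist(),w.mean(0).round(1))
```

```text
rim [[542.0, -90.0], [544.0, 21.0], [602.0, 21.0], [600.0, -93.0], [616.0, -36.0], [523.0, -34.0]] [571.1 -35. ]
pad [[544.0, -67.0], [546.0, -2.0], [594.0, -2.0], [593.0, -70.0]] [569.3 -35.3]
marked top [[540.0, 108.0], [538.0, 137.0], [602.0, 158.0], [603.0, 126.0]] [570.7 132.6]
plain top [[531.0, -230.0], [531.0, -192.0], [592.0, -200.0], [596.0, -238.0]] [ 562.7 -214.8]
```

>>> apply_moves --increments '[{"tx":0.002,"ty":-0.0075,"tz":-0.03,"rx":0,"ry":0,"rz":0,"claw":0},{"tx":0.002,"ty":-0.0075,"tz":-0.055,"rx":0,"ry":0,"rz":0,"claw":0},{"tx":0.002,"ty":-0.0075,"tz":-0.07,"rx":0,"ry":0,"rz":0,"claw":0},{"tx":0.002,"ty":-0.0075,"tz":-0.076,"rx":0,"ry":0,"rz":0,"claw":0},{"tx":0.002,"ty":-0.0075,"tz":-0.076,"rx":0,"ry":0,"rz":0,"claw":0},{"tx":0.002,"ty":-0.0075,"tz":-0.076,"rx":0,"ry":0,"rz":0,"claw":0},{"tx":0.002,"ty":-0.0075,"tz":-0.076,"rx":0,"ry":0,"rz":0,"claw":0}]'

```text
clock: 2.75
eef_pos: [570.6, -36.5, 66.5]
tool_rot: [3.142, 0.002, 3.118]
force: [-0.3, 0.6, -0.2]
width: 0.3
```

>>> apply_moves --increments '[{"tx":0,"ty":0,"tz":-0.002,"rx":0,"ry":0,"rz":0,"claw":0},{"tx":0,"ty":0,"tz":-0.004,"rx":0,"ry":0,"rz":0,"claw":0},{"tx":0,"ty":0,"tz":-0.006,"rx":0,"ry":0,"rz":0,"claw":0},{"tx":0,"ty":0,"tz":-0.007,"rx":0,"ry":0,"rz":0,"claw":0},{"tx":0,"ty":0,"tz":-0.007,"rx":0,"ry":0,"rz":0,"claw":0},{"tx":0,"ty":0,"tz":-0.007,"rx":0,"ry":0,"rz":0,"claw":0}]'

```text
clock: 3.35
eef_pos: [570.2, -36.6, 58.9]
tool_rot: [3.142, 0.001, 3.118]
force: [-0.2, 0.5, 7.0]
width: -0.2
```

>>> apply_moves --increments '[{"tx":0,"ty":0,"tz":-0.0015,"rx":0,"ry":0,"rz":0,"claw":0},{"tx":0,"ty":0,"tz":-0.0015,"rx":0,"ry":0,"rz":0,"claw":0},{"tx":0,"ty":0,"tz":-0.0015,"rx":0,"ry":0,"rz":0,"claw":0},{"tx":0,"ty":0.002,"tz":-0.0015,"rx":0,"ry":0,"rz":0,"claw":0},{"tx":0,"ty":0.005,"tz":-0.0015,"rx":0,"ry":0,"rz":0,"claw":0},{"tx":0,"ty":0.01,"tz":-0.0015,"rx":0,"ry":0,"rz":0,"claw":0},{"tx":0,"ty":0.015,"tz":-0.0015,"rx":0,"ry":0,"rz":0,"claw":0},{"tx":0.0005,"ty":0.02,"tz":-0.0015,"rx":0,"ry":0,"rz":0,"claw":0}]'

```text
clock: 4.15
eef_pos: [570.7, -17.2, 57.5]
tool_rot: [-3.141, 0.001, 3.117]
force: [-2.0, -1.5, 5.9]
width: -0.1
```

>>> apply_moves --increments '[{"tx":0,"ty":0.006,"tz":0,"rx":0,"ry":0,"rz":0,"claw":0},{"tx":0,"ty":0.012,"tz":0,"rx":0,"ry":0,"rz":0,"claw":0},{"tx":0,"ty":0.018,"tz":0,"rx":0,"ry":0,"rz":0,"claw":0},{"tx":0.0005,"ty":0.024,"tz":0,"rx":0,"ry":0,"rz":0,"claw":0},{"tx":0.0005,"ty":0.03,"tz":0,"rx":0,"ry":0,"rz":0,"claw":0},{"tx":0.001,"ty":0.036,"tz":0,"rx":0,"ry":0,"rz":0,"claw":0},{"tx":0.001,"ty":0.042,"tz":0,"rx":0,"ry":0,"rz":0,"claw":0},{"tx":0.001,"ty":0.048,"tz":0,"rx":0,"ry":0,"rz":0,"claw":0},{"tx":0.001,"ty":0.054,"tz":0,"rx":0,"ry":0,"rz":0,"claw":0},{"tx":0.0015,"ty":0.06,"tz":0,"rx":0,"ry":0,"rz":0,"claw":0},{"tx":0.0015,"ty":0.064,"tz":0,"rx":0,"ry":0,"rz":0,"claw":0},{"tx":0.0015,"ty":0.068,"tz":0,"rx":0,"ry":0,"rz":0,"claw":0}]'

```text
clock: 5.35
eef_pos: [572.6, 51.1, 57.5]
tool_rot: [-3.141, 0.002, 3.117]
force: [-1.4, -2.2, 6.8]
width: -0.2
```

Run:
```python
from h import *
c=calibration("wrist"); s=read_state(); print(c["origin"],c["attitude"],s["eef_pos"],s["force"])
cv2.imwrite("pics/w2.png",get_image("wrist")[:,:,::-1])
```

```text
[504.23033256  51.97618503 200.2737853 ] [-2.72313709e-01  1.34773587e-03  1.54724652e+00] [572.57043913  51.0874489   57.54534973] [-1.36238911 -2.20493366  6.79119269]
```

View pics/w2.png

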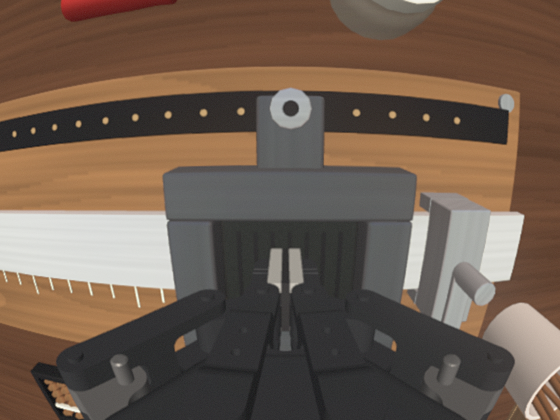

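Carriage has followed the fingers without slip. Its edge (u≈414) is still about 10 mm short of the stop block (u≈425–430), so I go on gently.

>>> apply_moves --increments '[{"tx":0,"ty":0.003,"tz":0,"rx":0,"ry":0,"rz":0,"claw":0},{"tx":0,"ty":0.006,"tz":0,"rx":0,"ry":0,"rz":0,"claw":0},{"tx":0,"ty":0.009,"tz":0,"rx":0,"ry":0,"rz":0,"claw":0},{"tx":0,"ty":0.011,"tz":0,"rx":0,"ry":0,"rz":0,"claw":0},{"tx":0,"ty":0.013,"tz":0,"rx":0,"ry":0,"rz":0,"claw":0},{"tx":0,"ty":0.014,"tz":0,"rx":0,"ry":0,"rz":0,"claw":0}]'

```text
clock: 6.0
eef_pos: [572.9, 65.2, 57.6]
tool_rot: [-3.142, 0.002, 3.118]
force: [0.2, -0.9, 6.0]
width: -0.1
```

>>> apply_moves --increments '[{"tx":0,"ty":0.001,"tz":0,"rx":0,"ry":0,"rz":0,"claw":0},{"tx":0,"ty":0.002,"tz":0,"rx":0,"ry":0,"rz":0,"claw":0},{"tx":0,"ty":0.003,"tz":0,"rx":0,"ry":0,"rz":0,"claw":0},{"tx":0,"ty":0.003,"tz":0,"rx":0,"ry":0,"rz":0,"claw":0}]'

```text
clock: 6.4
eef_pos: [573.0, 68.2, 57.7]
tool_rot: [3.142, 0.003, 3.118]
force: [-0.4, -0.4, 6.1]
width: 0.1
```

>>> apply_moves --increments '[{"tx":0,"ty":0.002,"tz":0,"rx":0,"ry":0,"rz":0,"claw":0},{"tx":0,"ty":0.004,"tz":0,"rx":0,"ry":0,"rz":0,"claw":0},{"tx":0,"ty":0.006,"tz":0,"rx":0,"ry":0,"rz":0,"claw":0},{"tx":0,"ty":0.006,"tz":0,"rx":0,"ry":0,"rz":0,"claw":0}]'

```text
clock: 6.8
eef_pos: [572.8, 72.8, 57.6]
tool_rot: [-3.14, 0.002, 3.117]
force: [0.0, -3.3, 6.0]
width: 0.2
```

Run:
```python
from h import *
c=calibration("wrist"); s=read_state(); print(c["origin"],c["attitude"],s["eef_pos"],s["force"])
cv2.imwrite("pics/w3.png",get_image("wrist")[:,:,::-1])
```

```text
[504.42063457  73.88435244 200.28244225] [-0.272633    0.00260801  1.54648133] [572.79172663  72.75480748  57.57391054] [ 0.02357717 -3.3447332   6.01922285]
```

View pics/w3.png

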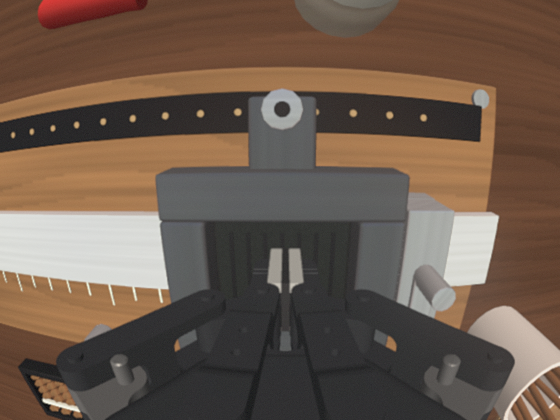

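The carriage edge now meets the stop block (u≈406). The bush shifted from u 290 to 282, so the fingers have begun slipping on the pad, with Fy at −3.3 N. One more small nudge to confirm the contact.

>>> apply_moves --increments '[{"tx":0,"ty":0.002,"tz":0,"rx":0,"ry":0,"rz":0,"claw":0},{"tx":0,"ty":0.004,"tz":0,"rx":0,"ry":0,"rz":0,"claw":0},{"tx":0,"ty":0.004,"tz":0,"rx":0,"ry":0,"rz":0,"claw":0},{"tx":0,"ty":0.004,"tz":0,"rx":0,"ry":0,"rz":0,"claw":0}]'

```text
clock: 7.25
eef_pos: [572.7, 76.7, 57.5]
tool_rot: [-3.14, 0.002, 3.117]
force: [-0.3, -2.9, 6.7]
width: -0.4
```

Run:
```python
from h import *
s=read_state(); print(s["eef_pos"],s["force"])
a=cv2.imread("pics/w3.png"); b=get_image("wrist")[:,:,::-1].copy(); cv2.imwrite("pics/w4.png",b)
for i in (a,b):
  # drill bush and pin-block region shifts by template matching between w3 and w4
  pass
for n,(x0,y0,x1,y1) in {"bush":(255,85,310,135),"stop":(412,195,460,300),"board end":(470,85,495,110)}.items():
  r=cv2.matchTemplate(b,a[y0:y1,x0:x1],cv2.TM_CCOEFF_NORMED); _,m,_,p=cv2.minMaxLoc(r); print(n,m,p[0]-x0,p[1]-y0)
```

```text
[572.68362614  76.74299417  57.54792492] [-0.28792617 -2.91934287  6.6864548 ]
bush 0.9839279055595398 -9 1
stop 0.9864028692245483 -7 1
board end 0.9850038290023804 -5 0
```

The 4 mm nudge moved carriage and stop together in the picture: the carriage stands still against the stop. Now I lift straight up.

>>> apply_moves --increments '[{"tx":0,"ty":0,"tz":0.002,"rx":0,"ry":0,"rz":0,"claw":0},{"tx":0,"ty":0,"tz":0.005,"rx":0,"ry":0,"rz":0,"claw":0},{"tx":0,"ty":0,"tz":0.01,"rx":0,"ry":0,"rz":0,"claw":0},{"tx":0,"ty":0,"tz":0.03,"rx":0,"ry":0,"rz":0,"claw":0},{"tx":0,"ty":0,"tz":0.06,"rx":0,"ry":0,"rz":0,"claw":0},{"tx":0,"ty":0,"tz":0.09,"rx":0,"ry":0,"rz":0,"claw":0},{"tx":0,"ty":0,"tz":0.12,"rx":0,"ry":0,"rz":0,"claw":0},{"tx":0,"ty":0,"tz":0.12,"rx":0,"ry":0,"rz":0,"claw":0},{"tx":0,"ty":0,"tz":0.12,"rx":0,"ry":0,"rz":0,"claw":0}]'

```text
clock: 8.2
eef_pos: [571.7, 78.8, 177.2]
tool_rot: [3.141, 0.001, 3.118]
force: [-0.6, -0.4, -1.0]
width: 0.2
```

Run:
```python
from h import *
s=read_state(); print(s["eef_pos"],s["force"])
cv2.imwrite("pics/w5.png",get_image("wrist")[:,:,::-1])
```

```text
[571.70745791  78.8098758  177.23266931] [-0.55914184 -0.44892147 -0.98393458]
```

View pics/w5.png

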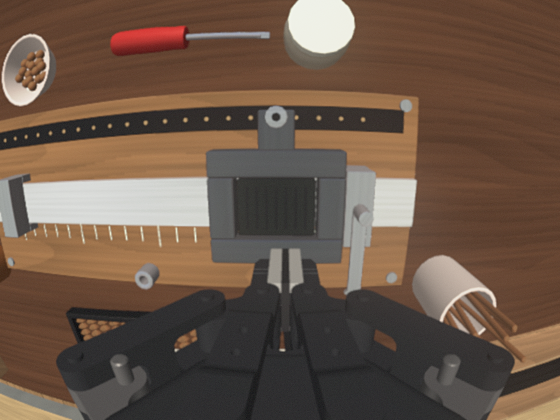

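The carriage's right edge (u≈346) touches the marked stop's block, the pad is up in its well, and the bystanders stand as before. Handing in.

Run:
```python
from cell import *
print(abs(read_state()["qd"]).max()); print(finish_job())
```

```text
0.020314188205835845
the job is handed in; nothing more can be done
None
```

I pressed the brake pad with the shut fingertips (about 3 to 5 mm deep, 6 to 7 N), pushed the carriage about 100 mm to the marked stop, then lifted straight off. I handed the job in at about 8.3 s of the 38 s allowed; no verdict was reported.

- **Against the stop:** on a final 4 mm nudge the fingers slipped on the pad with a steady 3 N back-force. In the picture the carriage moved with the stop, though by rough template matching: bush 9 px, stop 7 px, board end 5 px. The last picture shows no visible gap, but I did not measure the gap in millimetres.
- **Pad and contact:** the pad looks up in its well, and the tool is about 115 mm above it with a force reading of about 1 N, which is noise. I judged the pad by eye and measured no height.
- **Bystanders:** those in view in the last picture look undisturbed, also by eye only. The bottle was almost out of frame.
- **Still moving slightly:** the last reading before hand-in showed the arm's joints still settling at up to 0.02 rad/s, clear of everything.

The first two move calls were refused because I left out the `rx` and `ry` values; the arm did not move on those.

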